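Load the adapter under the test dock's spring flap

ROBOT

A 7-joint arm with a two-finger parallel gripper is mounted at the origin on a cart in front of the work surface, level with it; the furniture and walls round the work are solid. World frame = base frame: x ahead of the robot, y to its left, z up, the work surface at z = 0. Lengths are in m, angles in rad, forces in N, time in s.
With the tool pointing down it reaches from about 0.425 to 0.875 m from the base axis. Payload 4.7 kg.
Tool frame: the origin (TCP) lies on the centre line of the jaws, within the pads' length; the fingertips stand ctrl.tcp_to_tips ahead of it and the grasp point (between the pads) lies 2 mm behind it (ctrl.tcp_to_tips is the distance from the TCP to the fingertips, in m); z points along the fingers, y is the line along which they close (so a half turn about z gives the same grasp; the last joint's range is limited). The gripper opens to 87 mm and grips with 3 to 60 N. Pads are 19 mm wide; open, the fingers measure 117 mm over their backs; the gripper's body (75 mm by 190 mm) begins 51 mm behind the grasp point.
Start: joints at [1.325, 0.321, -0.07, 1.45, 0.023, 1.371, -0.057], TCP at [0.167, -0.628, 0.24] pointing down, gripper open.
Joint ranges: [-2.86, 2.86], [-0.3, 2.09], [-1.38, 1.24], [0.06, 2.45], [-1.56, 4.7], [0.09, 2.05], [-2.69, 2.69]. Speed limits (rad/s): [2.57, 2.57, 3.14, 3.14, 3.14, 3.14, 3.14].

INTERFACE

Orientations are given as a rotation vector (axis times angle).
In Python, from bench import ctrl, optics, close_job gives the robot as it stands.
- The arm moves only by the shell command python3 -m inch 'ROWS' [OPENING] [FORCE]. ROWS is JSON, a list of rows, each a list of 2 entries, a list of its own where there are three numbers: the shift along the tool's x, y, z in mm, then the turn, a rotation vector about the tool's x, y, z in degrees. In form: [[[x, y, z], [ax, ay, az]], ...]. A call has exactly 10 rows; each row shifts and turns the commanded pose from where the row before left it, along the tool's axes as they then stand; what a row does not reach is not made up. A row lasts 1/10 s, in which the tool goes at most 50 mm and 8.59 degrees, less where a joint would pass 70% of its speed; a pose out of reach is approached as far as the arm can. A call is refused whole if a number of a shift passes 50 or a number of a turn 8.59, either way. A call with a gripper value outside its range is refused whole. OPENING is the closure, from 0 (fully open) to 1 (shut), set as the call begins (- or left out, the last holds). The fingers move at their own pace and stop on an object; FORCE is the grip in N (left out, the last holds). Time passes only in rows, so rows that do not move let the fingers close, or fill a call up. It gives the time, the measured TCP pose, the force and the opening at its end, in the units of the state.
- ctrl.get_state(): the state, without advancing time (a new reading comes with each control period).
- optics.get_image(name): name is "side" or "top" or "wrist"; returns a dict with "image" (420x560x3 uint8, red, green, blue), "fx", "fy", "cx", "cy" (pixels), "dist" ([k1, k2, p1, p2, k3] as OpenCV has them; the pictures are not rectified), "R" (3x3) and "t" (3): a world point X has camera coordinates R X + t; the wrist camera has in their place "hand_eye" (4x4, takes a point from camera to tool coordinates, whose origin is the TCP and whose axes are the flange's). Camera axes: x right, y down, z forward; pixel columns grow to the right and rows downward; lengths in m; the calibration is good to about 2 mm. A picture is of the moment at which its call begins: read the wrist's pose just before it. There is no depth.
- close_job(): hands the job in, once; it reports no verdict.
The state is a dict: "time": time; "joint_positions": joint angles; "qd": joint speeds; "joint_torque": joint torques, N m; "position": TCP position; "tool_rot": TCP orientation; "ft_force": force on the tool from outside, world axes, zero at the start; "torque": the same for the moment, N m; "grip_width": opening from 0.0 (shut) to 1.0 (fully open).
Only numpy, scipy, OpenCV 4.12 (cv2) and the standard library are available. Lean on these libraries where they do the work, as an engineer would, in place of code of your own. Each camera call takes 0.05 s, during which the arm holds its last target. There are 200 camera calls.

TASK

Load the black mains adapter into the test dock without picking anything up: press the dock's orange pedal down with one fingertip and keep it down so that the spring-closed blue flap stands open, and meanwhile push the adapter along its lane with the other fingertip, under the flap, until it is fully home against the grey backstop. Then let the pedal up so that the flap closes onto the adapter, and move clear. The tin, the spool and the sample box beside the dock stay where they are.

Things in the scene. Friction and masses are not known exactly. Their poses are not given: they have to be found in the camera images.
- dock: Test dock, fixed to the desk: aluminium base plate 240 x 90 mm, 6 mm thick. Origin on the desk (z = 0) in the middle of the lane's width; +x runs along the lane, away from the robot, to the backstop, +y to the left (pedal side); turned in yaw only. Lane floor: the plate's top. Two white lane walls, 46 mm apart, 5 mm thick, tops 16 mm above the desk, from x = -106 to +99 mm.
- dock_stop (a point): Middle of the lane floor at the backstop's face (dock x = +100, y = 0, z = 6 mm), axes as the dock's. The backstop is two grey posts, 30 mm tall, with an 18 mm gap between them for the adapter's cable stub.
- flap (a joint): Angle (rad) of the blue flap and the orange pedal, one rigid see-saw about a line along dock x at dock y = +34 mm, 18 mm above the desk. 0 shut, 0.70 end stop, fully open; a spring shuts it. Pressing the pedal down opens it. Above 0.35 the adapter passes under; released on the adapter the flap rests at about 0.30. At 0.6 (pedal level) the spring takes 0.25 Nm: 7 N at 35 mm from the hinge.
- press_bar (a point): Underside of the black rubber bar (10 mm thick, along dock x) under the flap's blue roof, over the middle of the lane, halfway along the flap. The flap spans dock x = +55 to +98 mm. Shut, the bar is 27 mm above the desk and blocks the adapter, whose top is at 36 mm. At 0.6 rad the flap's highest edge is 63 mm above the desk.
- pedal_mid (a point): On the pedal's flat top, halfway along, 35 mm out from the hinge line; moves with it. The pedal is left of the lane, dock x = -101 to +39 mm, from 7 to 60 mm out from the hinge. Shut, it slopes up outward at 0.6 rad (outer edge 52 mm above the desk). At flap 0.6 its whole top is level, 18 mm above the desk, so a fingertip at that height can slide along it and the flap stays open.
- adapter: Black mains adapter brick, 85 x 42 x 30 mm, 0.08 to 0.17 kg, with a short cable stub (11 mm, look only) at its far end. It starts in the lane, in front of the shut flap. Origin on its underside, on the centre line, 48 mm from its flat rear face (toward the robot), 37 mm from its far face; its own +x points to the rear face, z up.
- adapter_rear (a point): Centre of the adapter's flat rear face, 15 mm above its underside. Home: 85 mm before the backstop, along the dock's x.
- tin: Round pale screw tin, 50 mm wide, 18 mm high, to the right of the dock; origin in the middle of its underside. Leave alone.
- spool: Spool of solder standing on end, 52 mm wide, 34 mm high, to the right of the dock; origin in the middle of its underside. Leave alone.
- gel_box: Black sample box with a clear lid, 59 x 54 x 18 mm, to the left of the dock's far end; origin in the middle of its underside. Leave alone.
Things that resemble listed ones, but are neither listed nor needed, are in the scene too. Leave any green or pink look-alike of the adapter alone.

How it is judged:
By the outcome, as a careful person would: the job done as asked, in the order asked, and still so for the second after the job is handed in, with the robot touching nothing.
It also fails if it takes over 45 s, if anything falls off the work surface, if the arm or the gripper's body presses on something with over 40 N, if the wrist force passes 120 N, or if a joint passes its speed limit or range.

## Working session

There is one attempt and no reset: what is moved stays moved. The work goes in short steps, Python scripts to look and compute and a shell command to move; the robot and the scene stay as the last step left them, time stands still between calls to the robot, and variables do not carry over. Pictures are saved under pics/ and viewed, on a budget of 10 in all, crops included, one or two more only if the job needs it, and the job is handed in when it is done.

```bash
ls; mkdir -p pics; python3 - <<'E'
from bench import ctrl, optics
import cv2,numpy as np
s=ctrl.get_state(); print(s, ctrl.tcp_to_tips)
for n in("top","side"):
    d=optics.get_image(n); cv2.imwrite(f"pics/{n}0.png",d["image"][:,:,::-1])
    print(n,{k:np.round(v,4).tolist() for k,v in d.items() if k!="image"})
E
```

```text
pics
{'time': 0.0, 'joint_positions': array([ 1.32512202,  0.3218247 , -0.07007623,  1.45167738,  0.02261374,
        1.37077977, -0.05694307]), 'qd': array([ 1.68971025e-05, -6.01817973e-04,  1.19382290e-03,  1.53190141e-03,
       -3.14034350e-04, -9.27558382e-04,  1.00869874e-03]), 'joint_torque': array([ 7.66321159e-05, -4.91289783e+01, -4.04128879e-01, -3.12522411e+01,
       -6.40806416e-02,  4.39082785e-02,  2.06692084e-04]), 'position': array([ 0.16677158, -0.62770647,  0.23845911]), 'tool_rot': array([-3.11328059e+00, -4.06636510e-01,  5.63298861e-04]), 'ft_force': array([-0.511587  , -0.32096535,  0.61895479]), 'torque': array([-0.02058653, -0.03622227, -0.0217904 ]), 'grip_width': 1.0019050198992785} 0.017
top {'fx': 434.5115, 'fy': 434.5115, 'cx': 280.5354, 'cy': 210.6823, 'dist': [0.0335, 0.0, 0.0, 0.0, 0.0], 'R': [[-0.0109, -0.9995, 0.0289], [-0.9918, 0.0072, -0.1276], [0.1273, -0.0301, -0.9914]], 't': [-0.0598, 0.5616, 0.83]}
side {'fx': 475.4248, 'fy': 475.4248, 'cx': 285.8037, 'cy': 214.192, 'dist': [0.0003, 0.0, 0.0, 0.0, 0.0], 'R': [[-0.9639, -0.2663, 0.002], [-0.1296, 0.4627, -0.877], [0.2326, -0.8456, -0.4805]], 't': [0.5266, 0.1442, 0.7727]}
```

View pics/top0.png

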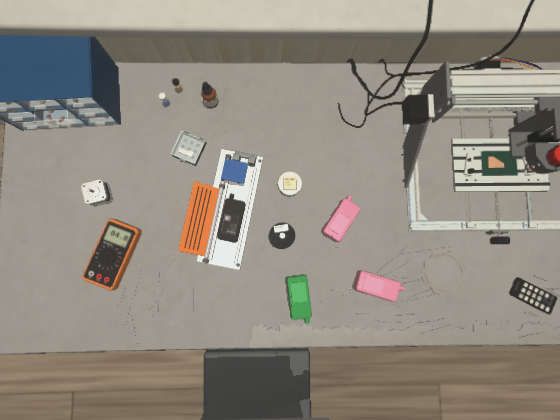

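View pics/side0.png

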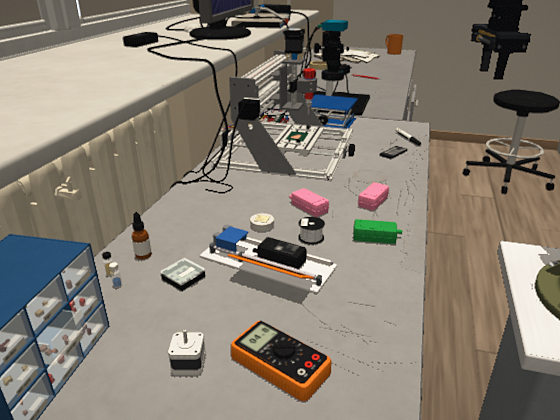

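Top view: the dock is at about (230,210) and the only adapter in a lane is the black one at (231,218). The pedal is the orange ribbed plate at (199,218). 
Possible mix-ups: green brick (299,297), pink bricks (342,219) and (378,286), black spool (282,236), and the orange multimeter (112,254), which is not the pedal. I choose the black brick at (231,218) and check it in a close crop.

```bash
cat > h.py <<'E'
import cv2,numpy as np
from bench import ctrl,optics
from scipy.spatial.transform import Rotation as Ro
def K(d): return np.array([[d["fx"],0,d["cx"]],[0,d["fy"],d["cy"]],[0,0,1.]])
def cast(d,px,z,R=None,t=None):
    R=d["R"] if R is None else R; t=d["t"] if t is None else t
    u=cv2.undistortPoints(np.array(px,float).reshape(-1,1,2),K(d),np.array(d["dist"]))[:,0]
    r=np.c_[u,np.ones(len(u))]@np.array(R); c=-np.array(R).T@np.array(t)
    return c+r*((z-c[2])/r[:,2])[:,None]
def proj(d,X,R=None,t=None):
    R=d["R"] if R is None else R; t=d["t"] if t is None else t
    return cv2.projectPoints(np.array(X,float),cv2.Rodrigues(np.array(R))[0],np.array(t,float),K(d),np.array(d["dist"]))[0][:,0]
def wrist():
    s=ctrl.get_state(); d=optics.get_image("wrist")
    T=np.eye(4); T[:3,:3]=Ro.from_rotvec(s["tool_rot"]).as_matrix(); T[:3,3]=s["position"]
    C=np.linalg.inv(T@np.array(d["hand_eye"])); d["R"]=C[:3,:3]; d["t"]=C[:3,3]
    return d,s
def dock2w(P,o,yaw):
    c,s=np.cos(yaw),np.sin(yaw); P=np.atleast_2d(P).astype(float)
    return np.c_[o[0]+c*P[:,0]-s*P[:,1],o[1]+s*P[:,0]+c*P[:,1],P[:,2]]
E
python3 - <<'E'
from h import *
d=optics.get_image("top"); im=d["image"]
print("cam",-np.array(d["R"]).T@np.array(d["t"]))
hsv=cv2.cvtColor(im,cv2.COLOR_RGB2HSV)
def big(m,name,z):
    m[:, :150]=0; m[:,270:]=0; m[:140]=0; m[275:]=0
    c=max(cv2.findContours(m,cv2.RETR_EXTERNAL,cv2.CHAIN_APPROX_NONE)[0],key=cv2.contourArea)
    b=cv2.boxPoints(cv2.minAreaRect(c)); print(name,cv2.contourArea(c),b.round(1).tolist()); w=cast(d,b,z);print(w.round(4).tolist()); return b
big(cv2.inRange(hsv,(5,140,90),(20,255,255)),"pedal",.034)
big(cv2.inRange(hsv,(100,100,60),(125,255,255)),"flap",.04)
m=cv2.inRange(hsv,(0,0,0),(180,120,65));m[:, :215]=0;m[:190]=0;m[245:]=0;m[:,250:]=0
big(cv2.morphologyEx(m,cv2.MORPH_OPEN,np.ones((5,5))),"adapter",.036)
big(cv2.morphologyEx(cv2.inRange(hsv,(0,0,200),(180,40,255)),cv2.MORPH_CLOSE,np.ones((5,5))),"plate",.006)
c=im[140:280,160:320][:,:,::-1]; cv2.imwrite("pics/crop1.png",cv2.resize(c,None,fx=4.9,fy=4.2,interpolation=cv2.INTER_CUBIC) if 0 else cv2.resize(c,None,fx=4.2,fy=4.2,interpolation=cv2.INTER_CUBIC))
E
```

```text
cam [ 0.45067248 -0.03885177  0.89621513]
pedal 1755.0 [[177.8000030517578, 250.3000030517578], [193.1999969482422, 181.1999969482422], [219.0, 186.89999389648438], [203.6999969482422, 256.0]]
[[0.4845, 0.1373, 0.034], [0.6223, 0.1095, 0.034], [0.6104, 0.0579, 0.034], [0.4728, 0.0869, 0.034]]
flap 420.5 [[220.8000030517578, 178.10000610351562], [225.1999969482422, 158.1999969482422], [247.3000030517578, 163.10000610351562], [242.89999389648438, 183.0]]
[[0.6272, 0.0539, 0.04], [0.6678, 0.0453, 0.04], [0.6576, 0.0009, 0.04], [0.617, 0.0098, 0.04]]Traceback (most recent call last):
  File "<stdin>", line 12, in <module>
  File "<stdin>", line 7, in big
ValueError: max() iterable argument is empty
```

```bash
python3 - <<'E'
from h import *
d=optics.get_image("top"); im=d["image"]
c=im[140:275,170:320][:,:,::-1]; cv2.imwrite("pics/crop1.png",cv2.resize(c,None,fx=4.4,fy=4.4,interpolation=cv2.INTER_CUBIC))
print(im[218,222:246:3].tolist())
E
```

```text
[[70, 64, 60], [163, 156, 145], [148, 143, 132], [74, 70, 67], [72, 69, 66], [73, 70, 67], [68, 66, 61], [219, 222, 218]]
```

View pics/crop1.png

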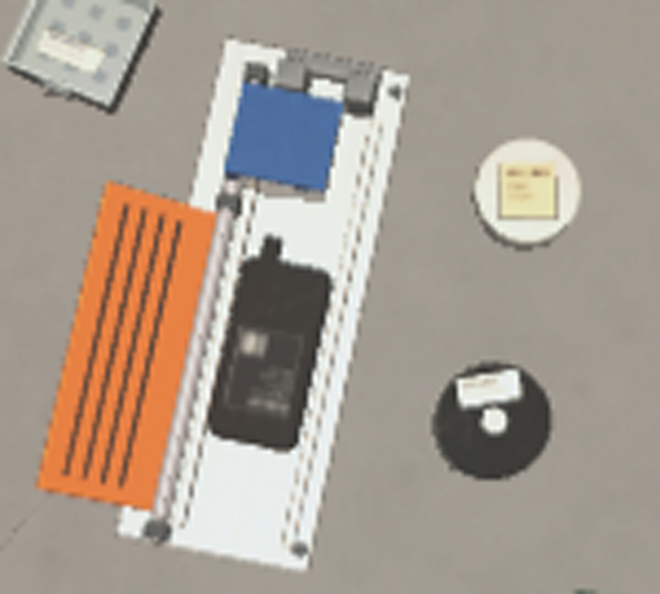

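The crop confirms it: the black brick with a cable stub toward the flap lies between the walls, with its rear edge at crop (210,435)-(300,450). The pedal is orange, with near corners (40,487) and (155,510).

```bash
python3 - <<'E'
from h import *
d=optics.get_image("top"); ds=optics.get_image("side")
f=lambda p:[(170+x/4.4-.4,140+y/4.4-.4) for x,y in p]
P=cast(d,f([(305,570),(408,75),(232,40),(120,533)]),.006)[:,:2]
print("plate",P.round(4).tolist(), np.linalg.norm(P-np.roll(P,-1,0),axis=1))
e=(P[1]-P[0])+(P[2]-P[3]); yaw=np.arctan2(e[1],e[0]); print("yaw",yaw,"centre",P.mean(0))
# origin: x0 along lane at plate centre; y from pedal inner/outer edges & plate
ux=np.array([np.cos(yaw),np.sin(yaw)]); uy=np.array([-ux[1],ux[0]])
def st(n,px,z):
    W=cast(d,f(px),z)[:,:2]-P.mean(0); print(n,np.c_[W@ux,W@uy].round(4).tolist())
st("pedal outer",[(40,487),(107,182)],.052)
st("pedal inner",[(155,510),(215,212)],.022)
st("walls tops out/in R",[(285,545),(380,135),(300,548)],.016)
st("walls L",[(185,528),(250,195),(170,520)],.016)
st("adapter",[(210,435),(300,450),(330,268),(245,255)],.036)
st("posts",[(275,85),(375,112),(290,60),(378,72)],.030)
E
```

```text
plate [[0.4463, 0.0197], [0.6795, -0.0289], [0.6967, 0.0546], [0.4642, 0.1045]] [0.23818782 0.08534286 0.23784259 0.08662748]
yaw -0.2083299887852883 centre [0.57167284 0.03746622]
pedal outer [[-0.1055, 0.0743], [0.0325, 0.0758]]
pedal inner [[-0.1056, 0.0276], [0.0335, 0.0305]]
walls tops out/in R [[-0.1096, -0.0327], [0.0858, -0.0363], [-0.1095, -0.0396]]
walls L [[-0.1109, 0.0134], [0.0456, 0.0172], [-0.1087, 0.0208]]
adapter [[-0.0681, 0.0089], [-0.0668, -0.0319], [0.0166, -0.028], [0.0147, 0.0109]]
posts [[0.0961, 0.015], [0.093, -0.0328], [0.109, 0.0107], [0.1118, -0.0303]]
```

```bash
python3 -m inch '[[[25,-22,0],[0,0,0]],[[25,-22,0],[0,0,0]],[[25,-22,0],[0,0,0]],[[25,-22,0],[0,0,0]],[[25,-22,0],[0,0,0]],[[25,-22,0],[0,0,0]],[[25,-22,0],[0,0,0]],[[25,-22,0],[0,0,0]],[[25,-22,0],[0,0,0]],[[25,-22,0],[0,0,0]]]' 0.30 30
python3 -m inch '[[[24,-38,0],[0,0,0]],[[24,-38,0],[0,0,0]],[[24,-38,0],[0,0,0]],[[24,-38,0],[0,0,0]],[[24,-38,0],[0,0,0]],[[24,-38,0],[0,0,0]],[[24,-38,0],[0,0,0]],[[24,-38,0],[0,0,0]],[[24,-38,0],[0,0,0]],[[24,-38,0],[0,0,0]]]'
python3 -m inch '[[[0,0,0],[0,0,5]],[[0,0,0],[0,0,5]],[[0,0,0],[0,0,5]],[[0,0,0],[0,0,5]],[[0,0,0],[0,0,5]],[[0,0,0],[0,0,1.5]],[[0,0,0],[0,0,0]],[[0,0,0],[0,0,0]],[[0,0,0],[0,0,0]],[[0,0,0],[0,0,0]]]'
python3 - <<'E'
from h import *
d,s=wrist(); cv2.imwrite("pics/w1.png",d["image"][:,:,::-1])
R=Ro.from_rotvec(s["tool_rot"]).as_matrix(); print(s["position"],np.round(R,3).tolist(),s["joint_positions"].round(2))
o=(.5652,.0286);y=-.205
n=["A rear L","A rear R","A front","pedal nearin","pedal nearout","stop","tgt"]
X=dock2w([[-.063,.021,.036],[-.063,-.021,.036],[.021,0,.036],[-.101,.0398,.022],[-.101,.0835,.052],[.1,0,.006],[-.086,.036,.1]],o,y)
print(dict(zip(n,proj(d,X).round(0).tolist()))); print(((X[-1]-s["position"])@R*1000).round(1))
E
```

```text
time: 1.3
position: [0.3527, -0.3501, 0.2397]
tool_rot: [3.115, 0.407, 0.0]
ft_force: [0.9, 0.3, 0.3]
grip_width: 0.698
time: 2.3
position: [0.4866, 0.0792, 0.2399]
tool_rot: [3.114, 0.406, 0.002]
ft_force: [0.4, -0.1, -0.7]
grip_width: 0.695
time: 3.3
position: [0.4864, 0.0775, 0.2395]
tool_rot: [3.125, -0.317, -0.0]
ft_force: [-0.2, -0.3, -0.0]
grip_width: 0.7
[0.48635683 0.07754111 0.23950224] [[0.98, -0.201, -0.0], [-0.201, -0.98, -0.0], [-0.0, 0.0, -1.0]] [ 0.62  0.02 -0.83  1.81  0.01  1.32 -1.99]
{'A rear L': [288.0, 169.0], 'A rear R': [325.0, 170.0], 'A front': [308.0, 91.0], 'pedal nearin': [271.0, 199.0], 'pedal nearout': [232.0, 206.0], 'stop': [308.0, 17.0], 'tgt': [274.0, 204.0]}
[  1.2  -4.1 139.5]
```

View pics/w1.png

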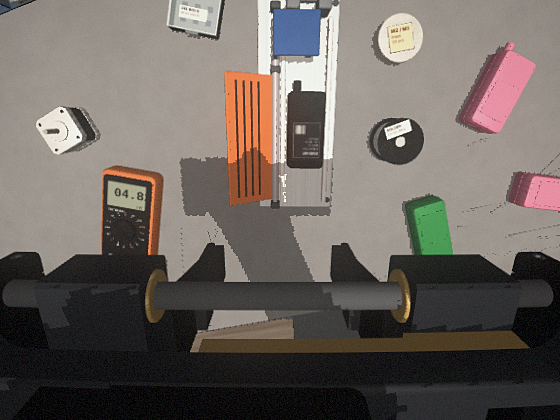

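The wrist view agrees with the model to about 3 px: adapter rear edge at (287,166)-(321,167), pedal near-outer corner at (230,205). Going down behind the adapter now.

```bash
python3 -m inch '[[[1,-5,15],[0,0,0]],[[0,0,18],[0,0,0]],[[0,0,18],[0,0,0]],[[0,0,18],[0,0,0]],[[0,0,18],[0,0,0]],[[0,0,18],[0,0,0]],[[0,0,18],[0,0,0]],[[0,0,15],[0,0,0]],[[0,0,10],[0,0,0]],[[0,0,0],[0,0,0]]]'
python3 - <<'E'
from h import *
d,s=wrist(); cv2.imwrite("pics/w2.png",d["image"][:,:,::-1])
q=dock2w([[0,0,0]],(0,0),.205+0)
p=s["position"]-np.array([.5652,.0286,0]);c,w=np.cos(-.205),np.sin(-.205);print("dock",p[0]*c+p[1]*w,-p[0]*w+p[1]*c,p[2]-.017,s["ft_force"])
E
```

```text
time: 4.35
position: [0.4872, 0.0823, 0.0899]
tool_rot: [-3.125, 0.317, 0.005]
ft_force: [0.7, -0.0, 1.0]
grip_width: 0.701
dock -0.08731854777804218 0.036695048014446986 0.07287717381475228 [ 0.72457459 -0.02012754  0.97396025]
```

View pics/w2.png

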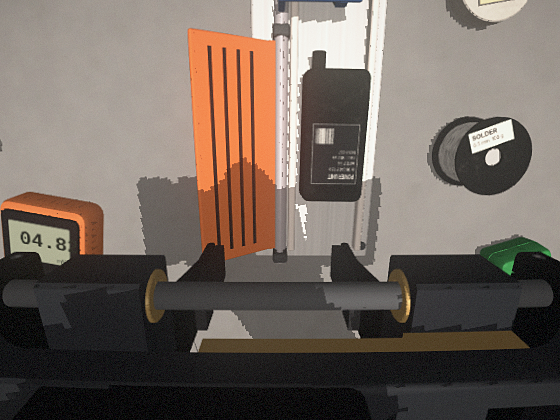

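The close view shows the adapter's rear edge at (301,197)-(361,201), the pedal's near edge at (216,260)-(275,248), and both fingers behind the adapter. Quick numeric check before pressing.

```bash
python3 - <<'E'
from h import *
d,s=wrist(); c,w=np.cos(-.205),np.sin(-.205)
def dk(n,px,z):
    p=cast(d,px,z)[:,:2]-np.array([.5652,.0286]); print(n,np.c_[p[:,0]*c+p[:,1]*w,-p[:,0]*w+p[:,1]*c].round(4).tolist())
dk("rear",[(301,197),(361,201)],.036); dk("front",[(303,70),(370,70)],.036)
dk("pedal out",[(189,29),(216,260)],.052); dk("pedal in",[(274,42),(275,248)],.022)
R=Ro.from_rotvec(s["tool_rot"]).as_matrix()
for y in(-.038,.038): print(proj(d,[s["position"]+R@[0.0095,y,.017]]).round(0))
E
```

```text
rear [[-0.0576, 0.0219], [-0.0602, -0.0184]]
front [[0.0207, 0.0224], [0.0211, -0.0178]]
pedal out [[0.0392, 0.0852], [-0.096, 0.0775]]
pedal in [[0.0391, 0.0399], [-0.1004, 0.0392]]
[[211. 247.]]
[[345. 247.]]
```

```bash
python3 -m inch '[[[0,-1,8],[0,0,0]],[[0,0,8],[0,0,0]],[[0,0,8],[0,0,0]],[[0,0,8],[0,0,0]],[[0,0,8],[0,0,0]],[[0,0,7],[0,0,0]],[[0,0,5],[0,0,0]],[[0,0,4],[0,0,0]],[[0,0,0],[0,0,0]],[[0,0,0],[0,0,0]]]'
python3 - <<'E'
from h import *
d,s=wrist(); t=optics.get_image("side"); a=d["image"][:,:,::-1];b=cv2.resize(t["image"][190:310,180:360][:,:,::-1],(560,373))
cv2.imwrite("pics/w3.png",cv2.resize(np.vstack([a[:230],b]),None,fx=.98,fy=.98))
E
```

```text
time: 5.45
position: [0.4894, 0.0847, 0.036]
tool_rot: [-3.124, 0.316, -0.003]
ft_force: [0.1, 4.2, 6.6]
grip_width: 0.703
```

View pics/w3.png

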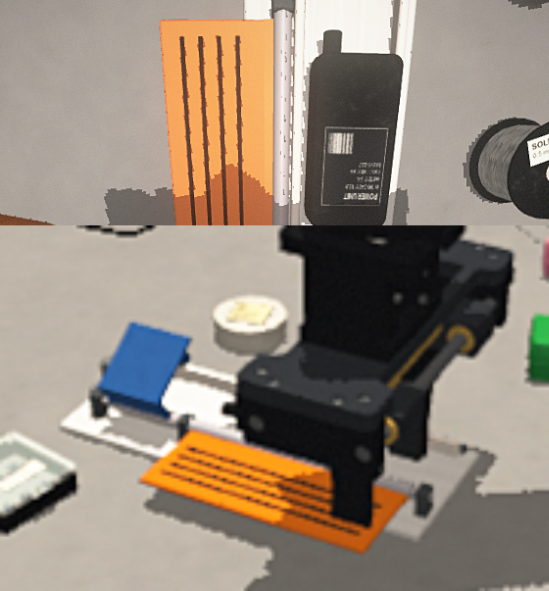

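The flap stands open (blue, lower picture at (150,360)) with the finger on the pedal at (355,500). Tip at 19 mm, 7 N. I press 3 mm more and start pushing.

```bash
python3 -m inch '[[[0,0,2],[0,0,0]],[[0,0,1],[0,0,0]],[[3,0,0],[0,0,0]],[[5,0,0],[0,0,0]],[[5,0,0],[0,0,0]],[[5,0,0],[0,0,0]],[[5,0,0],[0,0,0]],[[5,0,0],[0,0,0]],[[5,0,0],[0,0,0]],[[5,0,0],[0,0,0]]]'
python3 -m inch '[[[5,0,0],[0,0,0]],[[5,0,0],[0,0,0]],[[5,0,0],[0,0,0]],[[5,0,0],[0,0,0]],[[5,0,0],[0,0,0]],[[4,0,0],[0,0,0]],[[3,0,0],[0,0,0]],[[0,0,0],[0,0,0]],[[0,0,0],[0,0,0]],[[0,0,0],[0,0,0]]]'
python3 - <<'E'
from h import *
d,s=wrist(); t=optics.get_image("top"); a=d["image"][:,:,::-1];b=cv2.resize(t["image"][140:260,170:310][:,:,::-1],(560,480))[:330]
cv2.imwrite("pics/w4.png",np.vstack([a[:260],b]))
p=s["position"]-np.array([.5652,.0286,0]);c,w=np.cos(-.205),np.sin(-.205);print("dock",p[0]*c+p[1]*w,-p[0]*w+p[1]*c,p[2]-.017,s["ft_force"])
E
```

```text
time: 6.55
position: [0.5225, 0.0764, 0.0318]
tool_rot: [3.124, -0.315, -0.011]
ft_force: [-8.4, 1.9, 9.5]
grip_width: 0.7
time: 7.55
position: [0.5547, 0.0699, 0.032]
tool_rot: [3.125, -0.316, -0.008]
ft_force: [-7.2, 1.6, 7.2]
grip_width: 0.7
dock -0.01870444616897999 0.0382492250269374 0.014950424105460991 [-7.17463033  1.64984661  7.22455992]
```

View pics/w4.png

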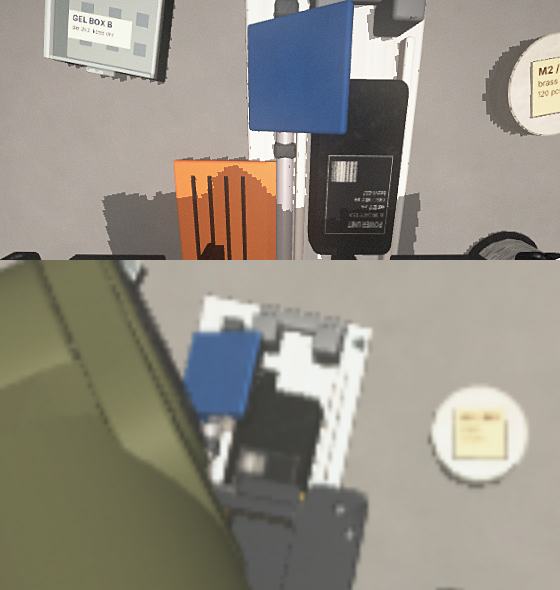

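The flap is open and the adapter's front is passing under it, square in the lane. Its rear edge is at about (360,253) in the wrist crop, and about 24 mm remain.

```bash
python3 -m inch '[[[4,0,0],[0,0,0]],[[4,0,0],[0,0,0]],[[4,0,0],[0,0,0]],[[3,0,0],[0,0,0]],[[3,0,0],[0,0,0]],[[2,0,0],[0,0,0]],[[0,0,0],[0,0,0]],[[0,0,0],[0,0,0]],[[0,0,0],[0,0,0]],[[0,0,0],[0,0,0]]]'
python3 -m inch '[[[1,0,0],[0,0,0]],[[1,0,0],[0,0,0]],[[0,0,0],[0,0,0]],[[0,0,0],[0,0,0]],[[0,0,0],[0,0,0]],[[0,0,0],[0,0,0]],[[0,0,0],[0,0,0]],[[0,0,0],[0,0,0]],[[0,0,0],[0,0,0]],[[0,0,0],[0,0,0]]]'
```

```text
time: 8.65
position: [0.574, 0.0659, 0.0319]
tool_rot: [3.125, -0.316, -0.009]
ft_force: [-6.0, 1.5, 6.1]
grip_width: 0.701
time: 9.65
position: [0.5753, 0.0657, 0.0319]
tool_rot: [3.125, -0.315, -0.011]
ft_force: [-8.1, 2.4, 8.9]
grip_width: 0.699
```

```bash
python3 -m inch '[[[1,0,0],[0,0,0]],[[0,0,0],[0,0,0]],[[1,0,0],[0,0,0]],[[0,0,0],[0,0,0]],[[0,0,0],[0,0,0]],[[0,0,0],[0,0,0]],[[0,0,0],[0,0,0]],[[0,0,0],[0,0,0]],[[0,0,0],[0,0,0]],[[0,0,0],[0,0,0]]]'
python3 -m inch '[[[1,0,0],[0,0,0]],[[0,0,0],[0,0,0]],[[0,0,0],[0,0,0]],[[0,0,0],[0,0,0]],[[0,0,0],[0,0,0]],[[0,0,0],[0,0,0]],[[0,0,0],[0,0,0]],[[0,0,0],[0,0,0]],[[0,0,0],[0,0,0]],[[0,0,0],[0,0,0]]]'
```

```text
time: 10.65
position: [0.5761, 0.0655, 0.0319]
tool_rot: [3.124, -0.316, -0.015]
ft_force: [-10.5, 2.0, 11.8]
grip_width: 0.699
time: 11.65
position: [0.5761, 0.0655, 0.0318]
tool_rot: [3.124, -0.316, -0.018]
ft_force: [-13.5, 2.1, 14.1]
grip_width: 0.704
```

```bash
python3 - <<'E'
from h import *
d,s=wrist(); t=optics.get_image("top"); a=cv2.resize(d["image"][:260,200:480][:,:,::-1],(560,520))[:300];b=cv2.resize(t["image"][140:215,200:290][:,:,::-1],(360,300))
cv2.imwrite("pics/w5.png",np.vstack([a,np.hstack([b,np.zeros((300,200,3),np.uint8)])]))
E
```

```text
(no output)
```

View pics/w5.png

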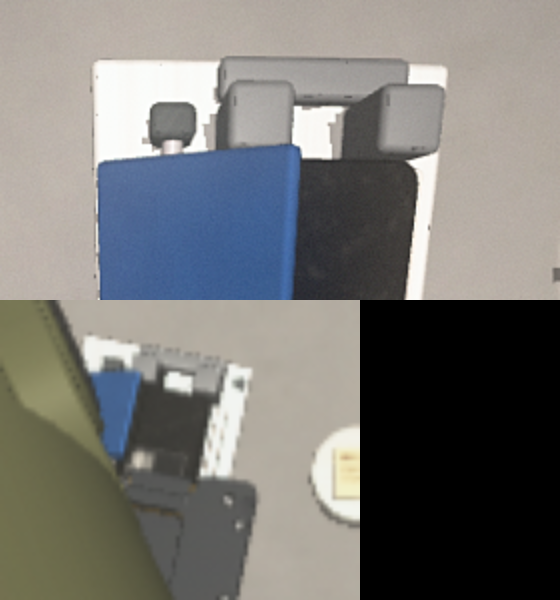

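The wrist crop shows the adapter's front edge (row 160) against the post face at (415,157). Motion has stalled while the force rises, so it is home. I back off 8 mm with the pedal held, then lift.

```bash
python3 -m inch '[[[-2,0,0],[0,0,0]],[[-3,0,0],[0,0,0]],[[-3,0,0],[0,0,0]],[[-3,0,0],[0,0,0]],[[0,0,0],[0,0,0]],[[0,0,-3],[0,0,0]],[[0,0,-4],[0,0,0]],[[0,0,-4],[0,0,0]],[[0,0,-4],[0,0,0]],[[0,0,-4],[0,0,0]]]'
python3 -m inch '[[[0,0,-5],[0,0,0]],[[0,0,-5],[0,0,0]],[[0,0,-8],[0,0,0]],[[0,0,-12],[0,0,0]],[[0,0,-15],[0,0,0]],[[0,0,-20],[0,0,0]],[[0,0,-20],[0,0,0]],[[0,0,-20],[0,0,0]],[[0,0,-20],[0,0,0]],[[0,0,-10],[0,0,0]]]'
python3 -m inch '[[[-20,0,0],[0,0,0]],[[-20,0,0],[0,0,0]],[[-20,0,0],[0,0,0]],[[-20,0,0],[0,0,0]],[[-10,0,0],[0,0,0]],[[0,0,0],[0,0,0]],[[0,0,0],[0,0,0]],[[0,0,0],[0,0,0]],[[0,0,0],[0,0,0]],[[0,0,0],[0,0,0]]]'
python3 - <<'E'
from h import *
d,s=wrist(); t=optics.get_image("side"); a=cv2.resize(d["image"][:240,200:400][:,:,::-1],(400,480));b=cv2.resize(t["image"][200:300,190:350][:,:,::-1],(400,250))
cv2.imwrite("pics/w6.png",np.hstack([a,np.vstack([b,np.zeros((230,400,3),np.uint8)])]))
E
```

```text
time: 12.75
position: [0.5693, 0.0659, 0.0508]
tool_rot: [3.125, -0.318, -0.005]
ft_force: [-0.5, 0.7, 0.3]
grip_width: 0.702
time: 13.75
position: [0.5719, 0.0667, 0.1896]
tool_rot: [-3.125, 0.317, -0.006]
ft_force: [0.6, 0.4, 1.0]
grip_width: 0.698
time: 14.75
position: [0.483, 0.0844, 0.1864]
tool_rot: [-3.125, 0.318, 0.001]
ft_force: [0.1, 1.0, -0.6]
grip_width: 0.699
```

View pics/w6.png

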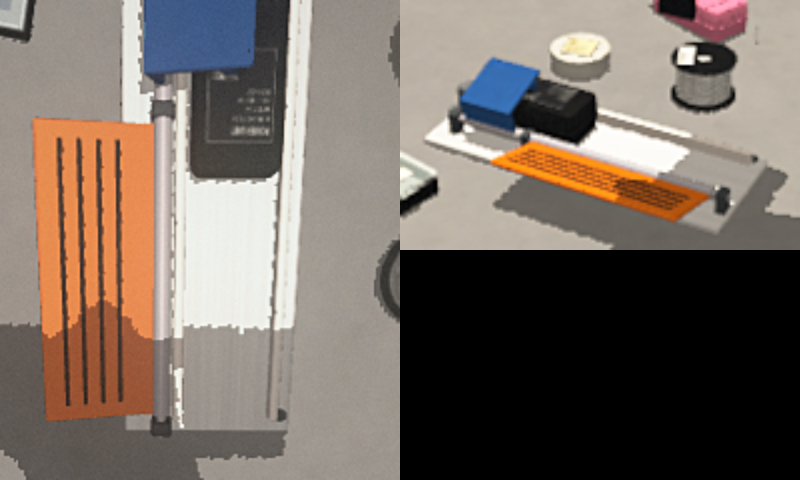

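```bash
python3 - <<'E'
from h import *
d,s=wrist(); c,w=np.cos(-.205),np.sin(-.205)
def dk(n,px,z):
    p=cast(d,px,z)[:,:2]-np.array([.5652,.0286]); print(n,np.c_[p[:,0]*c+p[:,1]*w,-p[:,0]*w+p[:,1]*c].round(4).tolist())
dk("rear",[(297,88.5),(338,88.5)],.036); dk("pedal inner far/near",[(277.5,61.5),(277,207)],.020);dk("pedal outer",[(217,59),(223.5,210)],.036)
print(s["ft_force"],s["time"])
E
```

```text
rear [[0.0135, 0.0211], [0.0137, -0.0157]]
pedal inner far/near [[0.0386, 0.0387], [-0.1015, 0.0389]]
pedal outer [[0.0381, 0.0918], [-0.1002, 0.0921]]
[ 0.77018544  0.09824006 -0.73513175] 14.85
```

The rear edge comes out near its home position (15 mm in dock x), but it leaves about 2 mm of doubt. I check the backstop contact from directly above.

```bash
python3 -m inch '[[[15,0,0],[0,0,0]],[[15,0,0],[0,0,0]],[[15,0,0],[0,0,0]],[[15,0,0],[0,0,0]],[[15,0,0],[0,0,0]],[[15,0,0],[0,0,0]],[[15,0,0],[0,0,0]],[[15,0,0],[0,0,0]],[[0,0,0],[0,0,0]],[[0,0,0],[0,0,0]]]'
python3 - <<'E'
from h import *
d,s=wrist(); o=(.5652,.0286)
u=proj(d,dock2w([[.1,0,.036]],o,-.205))[0]; print(u,s["position"], "cam",-d["R"].T@d["t"])
x,y=[int(v) for v in u]; x0=max(0,x-80);y0=max(0,y-60); print(x0,y0)
cv2.imwrite("pics/w7.png",cv2.resize(d["image"][y0:y0+120,x0:x0+160][:,:,::-1],None,fx=5,fy=5,interpolation=cv2.INTER_CUBIC))
E
```

```text
time: 15.9
position: [0.5998, 0.0605, 0.1861]
tool_rot: [-3.125, 0.318, 0.002]
ft_force: [-0.4, 0.4, -0.2]
grip_width: 0.701
[319.71532032 126.11580096] [0.59980221 0.06052289 0.1860983 ] cam [0.67721122 0.04501691 0.33109763]
239 66
```

View pics/w7.png

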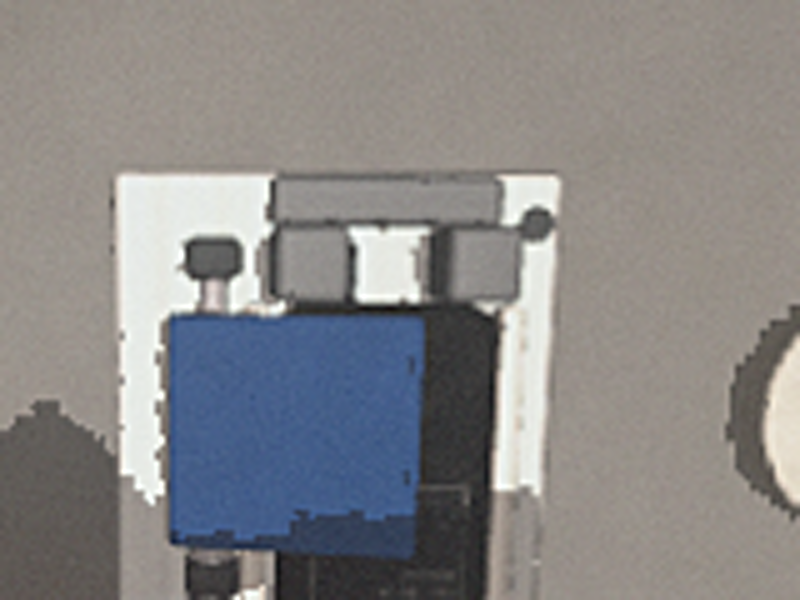

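From above, the adapter's front edge (crop row 305) meets the post faces (row 300). At full resolution that is about 1 px, under 1 mm, and the predicted home line is 126.1 against 127 measured. The flap rests on the adapter and the arm is well clear, so I hand in.

```bash
python3 -c "
from bench import close_job; print(close_job())"
```

```text
the job is handed in; nothing more can be done
None
```

The adapter is in the dock, against the backstop, with the flap closed onto it. I handed the job in at about 16 s on the robot's clock.

I pressed the pedal with the left fingertip, which opened the flap. With the pedal held down, I pushed the adapter along its lane with the right fingertip until it stalled at the backstop, with about 14 N forward. Then I backed off, let the pedal up and lifted clear.

**Last checks:**
- **Home position:** from directly above, the adapter's front edge lies within about 1 mm of the post faces.
- **Flap:** it rests on the adapter. I judged this from the pictures and did not measure the angle.
- **Clearance:** the wrist force was near zero and the fingertips were about 17 cm above the desk.
- **Other items:** the fingers did not touch the tin, spool or sample box. I did not re-measure their positions.

**Disagreements:**
- **Rear face:** the fingertip position at the stall put it about 2 mm short of home, and a rough camera reading put it 1–2 mm short. The view from above did not bear this out.
- **Cable stub:** it sits off-centre and was not visible in the gap between the posts. I took it to be hidden in the left post, since it is look-only.

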